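# Gauge the set depth of a portion mould and lock the reading

### The job

Find out how deep the little steel portion mould is set: slide the gauge's tray all the way in so that the mould stands under the probe, then lower the probe by its knob until its foot rests on the mould's bottom. Press only gently, just enough to feel the bottom, and while you hold it there turn the knob clockwise (seen from above) to its stop, so that the slide is locked with the foot still on the bottom when you let go; leave the other things on the worktop where they are.

Things in the scene. Friction and masses are not known exactly. Their poses are not given: they have to be found in the camera images.
- stand: fixed depth gauge stand, steel and aluminium. Origin on the worktop straight below the probe's axis; x points from the tray's post to the column (away from the robot but for yaw), z up. Base 104 mm wide, x -160 to +85 mm. Column 26x40 mm at x +68 mm, 135 mm high; its arm carries the guide sleeve (34 mm across, 108 to 135 mm up) at x = y = 0.
- tray (a joint): slide of the aluminium tray that carries the mould, in m: 0 = pulled out towards the robot (start), 0.080 = fully in, at its stop, mould under the probe. It grows along the stand's +x axis. Friction about 2.5 N; it stays where it is left.
- tray_post (a point): point on the axis of the tray's upright round black post (its handle): 18 mm diameter, top 76 mm above the worktop; this point 51 mm above the worktop. 83 mm in front (stand's -x) of the mould's centre; moves with the tray. Free space of 40 mm round it.
- probe (a joint): travel of the probe downward, in m: 0 = fully up (start), 0.085 = lowest. A friction fit with even drag: about 0.8 N of push moves it down, 2.4 N lifts it; it stays where it is left, but if its foot is pressed harder than 2.4 N and let go, the foot's spring lifts it until 2.4 N are left.
- foot_tip (a point): centre of the underside of the probe's foot when not pushed in; 98 mm above the worktop at travel 0, moves down with the travel. Steel rod 11 mm thick, foot a disc of 16 mm. The foot is sprung: yields from about 1.5 N, 2.5 mm in all up to 4 N, then solid.
- knob (a joint): turn of the knob at the probe's top, the slide's lock, in rad: 0 = unlocked (start 0 to 0.2), grows clockwise seen from above, 1.4 = locked, at its stop. It takes about 0.05 N m and stays where it is left. It turns on the probe and does not move it up or down.
- knob_grip (a point): centre of the black bar knob on the probe's upper end: 36 mm long (point's x axis), 14 mm thick (y), 36 mm tall; on the probe's axis, 254 mm above the worktop at travel 0, always 156 mm above the foot tip; turns with the knob. At knob angle 0 its x axis is the stand's x axis. Below it a 13 mm neck, then the rod.
- mould: round steel mould, open on top, loose in a low ring on the tray. Outer diameter 62 mm (rim 64), inner 54, 70 high; origin centre of its underside, 16.5 mm above the worktop. Its bottom plate can be set: the plate's top lies 11 to 39 mm above the mould's underside, differs each time and is not measured; it does not yield to a gentle push.
- espresso_cup: white espresso cup, 60 x 83 x 49 mm, bystander at the right; origin under its centre
- honey_jar: honey jar, 59 mm across, 100 mm high, bystander at the left; origin under its centre
- small_tin: printed food tin, 57 mm diameter, 72 mm high, bystander at the right; origin under its centre
Not all that is in view belongs to the job. Leave any black or purple look-alike of the mould alone.

How it is judged:
By the outcome, as a careful person would: the job done as asked, in the order asked, and still so for the second after the job is handed in, with the robot touching nothing.
It also fails if it takes over 61 s, if anything falls off the work surface, if the arm or the gripper's body presses on something with over 40 N, if the wrist force passes 120 N, or if a joint passes its speed limit or range.

### The arm

A 7-joint arm with a two-finger parallel gripper is mounted at the origin on a cart in front of the work surface, level with it; the furniture and walls round the work are solid. World frame = base frame: x ahead of the robot, y to its left, z up, the work surface at z = 0. Lengths are in m, angles in rad, forces in N, time in s.
With the tool pointing down it reaches from about 0.425 to 0.825 m from the base axis. Payload 3.6 kg.
Tool frame: the origin (TCP) lies where the fingers leave the gripper's body, on its centre line; the fingertips stand 73 mm ahead of it and the grasp point (between the pads) lies 54 mm ahead of it; z points along the fingers, y is the line along which they close (so a half turn about z gives the same grasp; the last joint's range is limited). The gripper opens to 85 mm and grips with 20 to 120 N. Pads are 22 mm wide; open, the fingers measure 114 mm over their backs; the gripper's body (76 mm by 85 mm) begins 54 mm behind the grasp point. The pads swing forward as they close: fully open they stand 13 mm farther back than shut.
Start: joints at [1.254, 0.615, -0.013, 1.423, 0.008, 1.103, -0.04], TCP at [0.186, -0.623, 0.304] pointing down, gripper open.
Joint ranges: [-3.12, 3.12], [-0.3, 2.06], [-1.34, 1.32], [0.26, 2.42], [-1.36, 4.5], [0.01, 1.98], [-2.84, 2.84]. Speed limits (rad/s): [2.79, 2.79, 3.14, 3.14, 3.14, 3.14, 3.14].

### API

Orientations are given as a unit quaternion [x, y, z, w].
In Python, from station import arm, snapshot, camera_info, ticket gives the robot as it stands. Calls block until the motion is done:
- arm.movep(position, orientation): joint-space move of the TCP to a pose.
- arm.line_to(position, velocity=0.15, ori=None): straight line of the TCP; ori=None keeps the orientation; velocity is the mean speed in m/s.
- arm.move_j(angles): joint-space move.
- arm.move_gripper(opening, effort=None): opening from 0.0 (shut) to 1.0 (fully open); effort is the grip in N (None keeps the last); returns when the fingers have stopped.
- arm.pause(seconds).
- arm.ik(position, orientation): joint angles nearest the present ones, or None.
- snapshot(name): name is "scene" or "top"; returns the picture (384x512x3 uint8, blue, green, red); there is no depth.
- camera_info(name): a dict with "fx", "fy", "cx", "cy" (pixels), "R" (3x3) and "t" (3): a world point X has camera coordinates R X + t. Camera axes: x right, y down, z forward; pixel columns grow to the right and rows downward; lengths in m; the calibration is good to about 2 mm. A picture is of the moment at which its call begins. camera_info takes no time and is no camera call.
A pose or a line that the arm cannot do raises arm.MotionError and nothing moves.
- ticket.finish_job(): hands the job in; it is judged then, once.
Readings, each from a call of its own:
- arm.read_time(): time.
- arm.read_joint_positions(): joint angles.
- arm.read_dq(): joint speeds.
- arm.read_effort(): joint torques, N m.
- arm.read_tool_pos(): TCP position.
- arm.read_eef_rot(): TCP orientation.
- arm.read_ft_force(): force on the tool from outside, world axes, zero at the start.
- arm.read_wrist_torque(): the same for the moment, N m.
- arm.read_opening(): opening from 0.0 (shut) to 1.0 (fully open).
- arm.read_finger_force(): force on a finger pad.
Only numpy, scipy, OpenCV 4.12 (cv2) and the standard library are available. Lean on these libraries where they do the work, as an engineer would, in place of code of your own. Each camera call takes 0.05 s, during which the arm holds its last target. There are 200 camera calls.

## Working session

There is one attempt and no reset: what is moved stays moved. The work goes in short steps, each a Python script; the robot and the scene stay as the last script left them, time stands still between calls to the robot, and variables do not carry over. Pictures are saved under pics/ and viewed, at most 10 in all, crops included, and the job is handed in when it is done.

```bash
ls; mkdir -p pics
python3 - <<'E'
from station import arm,snapshot,camera_info
import cv2
for n in("scene","top"):
    cv2.imwrite(f"pics/{n}0.png",snapshot(n)); print(n,camera_info(n))
print(arm.read_time(),arm.read_tool_pos(),arm.read_eef_rot())
E
```

```text
pics
scene {'fx': 467.6130180522567, 'fy': 467.6130180522567, 'cx': 253.56048134283063, 'cy': 194.5235012234652, 'R': array([[-0.81379924, -0.58087336,  0.01780261],
       [-0.42930809,  0.58024579, -0.69210504],
       [ 0.39169549, -0.57087736, -0.72157722]]), 't': array([0.51842526, 0.25834954, 1.39499878])}
top {'fx': 438.0382647976671, 'fy': 438.0382647976671, 'cx': 252.2471567337641, 'cy': 187.03348952989748, 'R': array([[-0.01279481, -0.99965472, -0.02295083],
       [-0.98548159,  0.01649296, -0.16897937],
       [ 0.16929955,  0.02045557, -0.98535234]]), 't': array([0.15498724, 0.569567  , 1.41427332])}
0.1 [ 0.18563028 -0.62237242  0.30282642] [ 9.89514240e-01  1.44430386e-01 -1.83499726e-04 -1.18250132e-03]
```

View pics/scene0.png

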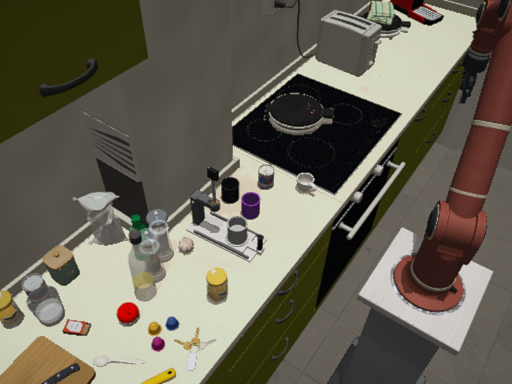

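View pics/top0.png

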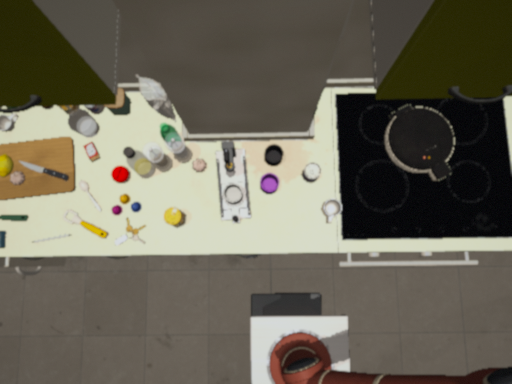

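The stand is at scene (213,173)–(262,240) and top (229,145)–(236,220). The steel mould is at scene (237,228) and top (234,194). The look-alikes are the black mould at scene (230,190) / top (273,155) and the purple one at scene (250,205) / top (269,184). I'll check with one crop of both views.

Run:
```python
import cv2,numpy as np
a=cv2.imread("pics/scene0.png")[155:265,180:280]; b=cv2.imread("pics/top0.png")[130:230,195:290]
a=cv2.resize(a,(400,440),interpolation=cv2.INTER_CUBIC);b=cv2.resize(b,(399,420),interpolation=cv2.INTER_CUBIC)
o=np.zeros((440,800,3),np.uint8);o[:,:400]=a;o[:420,401:]=b
cv2.imwrite("pics/crop0.png",o)
```

```text
(no output)
```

View pics/crop0.png

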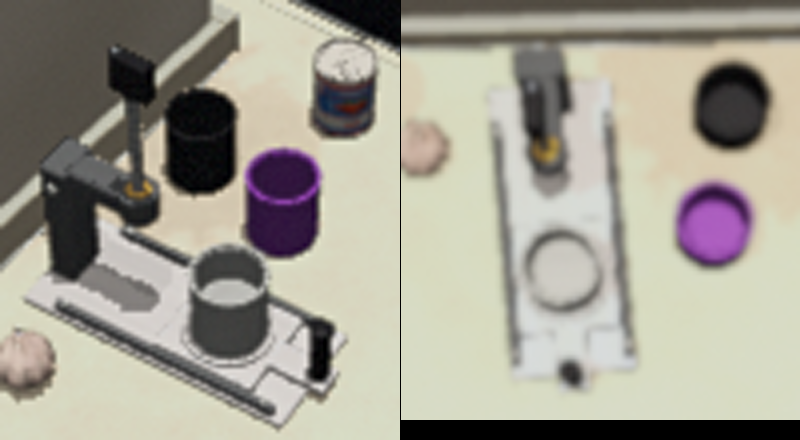

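The crop shows the grey steel mould on the tray at scene (237,222) / top (234,194). The post top is at scene (260,236) / top (235.5,219), the orange sleeve ring at scene (215,202) / top (229,166), and the knob at scene (213,174). The black and purple pots stand off the tray. Next I triangulate.

```bash
cat > h.py <<'E'
import cv2,numpy as np
from station import arm,snapshot,camera_info,ticket
C={n:camera_info(n) for n in("scene","top")}
def ray(n,p):
    c=C[n]; d=c["R"].T@np.array([(p[0]-c["cx"])/c["fx"],(p[1]-c["cy"])/c["fy"],1]); return -c["R"].T@c["t"],d/np.linalg.norm(d)
def plane(n,p,z):
    o,d=ray(n,p); return o+d*(z-o[2])/d[2]
def tri(ps,pt):
    o1,d1=ray("scene",ps);o2,d2=ray("top",pt)
    s=np.linalg.lstsq(np.c_[d1,-d2],o2-o1,rcond=None)[0]
    a,b=o1+s[0]*d1,o2+s[1]*d2; return (a+b)/2,np.linalg.norm(a-b)
def proj(n,X):
    c=C[n]; q=c["R"]@np.array(X)+c["t"]; return np.array([c["fx"]*q[0]/q[2]+c["cx"],c["fy"]*q[1]/q[2]+c["cy"]])
E
python3 - <<'E'
from h import *
np.set_printoptions(precision=4,suppress=True)
S=cv2.imread("pics/scene0.png");T=cv2.imread("pics/top0.png")
def mask(im,f,box):
    x0,y0,x1,y1=box; hsv=cv2.cvtColor(im,cv2.COLOR_BGR2HSV)[y0:y1,x0:x1].astype(int)
    ys,xs=np.nonzero(f(hsv)); return np.c_[xs+x0,ys+y0]
gold=lambda h:(h[...,1]>120)&(h[...,2]>70)&(h[...,0]>10)&(h[...,0]<30)
blk=lambda h:h[...,2]<60
gs=mask(S,gold,(205,192,225,210));gt=mask(T,gold,(222,158,238,172))
print(gs.mean(0),len(gs),gt.mean(0),len(gt),"ring",tri(gs.mean(0),gt.mean(0)))
ps=mask(S,blk,(254,230,266,254));pt=mask(T,blk,(229,214,241,226))
print("post",ps.min(0),ps.max(0),ps.mean(0),pt.min(0),pt.max(0),pt.mean(0))
top=np.array([ps[:,0].mean(),ps[:,1].min()+1.5])
print(tri(top,pt.mean(0)), plane("scene",top,.076),plane("top",pt.mean(0),.07))
print("mould",tri((237.3,222),(233.6,194.3)),plane("scene",(237.3,222),.0865),plane("top",(233.6,194.3),.0865))
ks=mask(S,blk,(203,160,222,185));print("knob",ks.min(0),ks.max(0),ks.mean(0),plane("scene",ks.mean(0),.254))
f=lambda x,y:((x-401)/4.2+195,y/4.2+130)
c=[plane("top",f(*p),.01) for p in((490,90),(612,82),(636,368),(515,377))]
print(np.array(c)); a=(c[0]+c[1]-c[2]-c[3])/2; print("axis",a,np.degrees(np.arctan2(a[1],a[0])))
# knob in the top view lies at:
R=plane("top",gt.mean(0),.135); print(R,proj("top",[*R[:2],.272]))
E
```

```text
[214.4286 202.1429] 14 [229.1053 165.3158] 19 ring (array([0.6298, 0.218 , 0.1316]), np.float64(0.001262837703546394))
post [257 235] [262 249] [259.4925 241.791 ] [234 217] [236 220] [235.25  218.625]
(array([0.4674, 0.2041, 0.0705]), np.float64(0.005801279104132294)) [0.4678 0.2088 0.076 ] [0.4648 0.2029 0.07  ]
mould (array([0.5462, 0.2086, 0.0867]), np.float64(0.00806992657679718)) [0.5503 0.2097 0.0865] [0.5426 0.2068 0.0865]
knob [207 166] [221 184] [212.6357 174.2   ] [0.6272 0.2221 0.254 ]
[[0.707  0.2717 0.01  ]
 [0.7119 0.1702 0.01  ]
 [0.4734 0.1532 0.01  ]
 [0.4676 0.2512 0.01  ]]
axis [0.2389 0.0188 0.    ] 4.493774512025777
[0.6285 0.2175 0.135 ] [225.5246 154.917 ]
```

```bash
cat >> h.py <<'E'
from scipy.spatial.transform import Rotation as Rn
YAW=np.radians(4.6); U=np.array([np.cos(YAW),np.sin(YAW),0]); P0=np.array([.629,.2185,0])
def pose(g,yaw=YAW,tilt=0):
    "TCP pose with the grasp point at g; tilt leans the wrist to the robot"
    r=Rn.from_euler("z",yaw)*Rn.from_euler("y",-tilt)*Rn.from_euler("x",np.pi)
    return np.array(g)-.054*r.as_matrix()[:,2], r.as_quat()
def st():
    f=lambda v:np.round(v,4)
    print(round(arm.read_time(),2),"tcp",f(arm.read_tool_pos()),"F",f(arm.read_ft_force()),"M",f(arm.read_wrist_torque()),"open",f(arm.read_opening()),"ff",f(arm.read_finger_force()),flush=True)
E
python3 - <<'E'
from h import *
np.set_printoptions(precision=3,suppress=True)
T=np.radians(15)
print(pose([0,0,0],tilt=T))
pp=P0-.163*U
for n,g,y,t in[("via",[.45,0,.25],YAW,T),("post",pp+[0,0,.055],YAW,T),("post in",pp+.08*U+[0,0,.055],YAW,T)]+[("knob %d"%d,P0+[0,0,z],YAW-np.radians(d),0) for d,z in((5,.31),(5,.254),(5,.19),(90,.19),(90,.215))]+[("flip",P0+[0,0,.19],YAW+np.pi,0),("flip",P0+[0,0,.19],YAW+np.pi/2,0)]:
    print(n,arm.ik(*pose(g,y,t)))
st()
E
```

```text
(array([-0.014, -0.001,  0.052]), array([ 0.991,  0.04 ,  0.13 , -0.005]))
via [ 0.324  0.233 -0.447  2.147  0.209  0.53  -1.756]
post [-0.642  0.668  0.18   2.207 -0.067  0.036 -1.938]
post in [-0.629  0.732  0.27   2.006 -0.457  0.195 -1.5  ]
knob 5 [-0.151  0.627 -0.413  1.269  0.247  1.295 -2.138]
knob 5 [-0.197  0.655 -0.314  1.359  0.207  1.159 -2.111]
knob 5 [-0.256  0.702 -0.201  1.442  0.152  1.013 -2.069]
knob 90 [ 0.168  0.951 -1.151  1.427  0.874  1.324  2.189]
knob 90 [ 0.165  0.92  -1.151  1.398  0.839  1.354  2.216]
flip [ 0.087  0.85  -0.908  1.429  0.69   1.197  0.744]
flip [-0.013  0.778 -0.673  1.433  0.511  1.109 -0.695]
0.1 tcp [ 0.186 -0.622  0.303] F [ 0.115 -0.051  0.14 ] M [-0.008  0.001  0.005] open 0.9988 ff 0.0
```

Run:
```python
from h import *
np.set_printoptions(precision=3,suppress=True)
pp=P0-.163*U; Y=YAW+np.pi
for n,g in[("via",[.45,0,.25]),("post",pp+[0,0,.055]),("post in",pp+.08*U+[0,0,.055])]:
    print(n,arm.ik(*pose(g,Y)))
arm.move_gripper(.5,20)
arm.movep(*pose([.46,0,.25],Y)); st()
arm.movep(*pose(pp+[0,0,.15],Y)); st(); print(np.array(arm.read_joint_positions()))
cv2.imwrite("pics/s1.png",cv2.resize(np.hstack([snapshot("scene")[130:270,180:300],snapshot("top")[130:270,180:300]]),None,fx=3.3,fy=3.3))
```

```text
via [ 0.65   0.46  -0.995  1.953  0.465  0.978  1.083]
post [-0.188  0.726 -0.412  2.002  0.56   0.525  0.65 ]
post in [-0.068  0.832 -0.563  1.783  0.643  0.718  0.667]
3.01 tcp [ 0.46  -0.001  0.304] F [ 0.101 -0.201 -0.965] M [-0.077  0.022  0.016] open 0.4993 ff 0.0
3.92 tcp [0.467 0.204 0.204] F [-0.251 -0.963  0.161] M [ 0.005 -0.065  0.005] open 0.4977 ff 0.0
[ 0.063  0.656 -0.807  1.927  0.638  0.835  0.559]
```

View pics/s1.png

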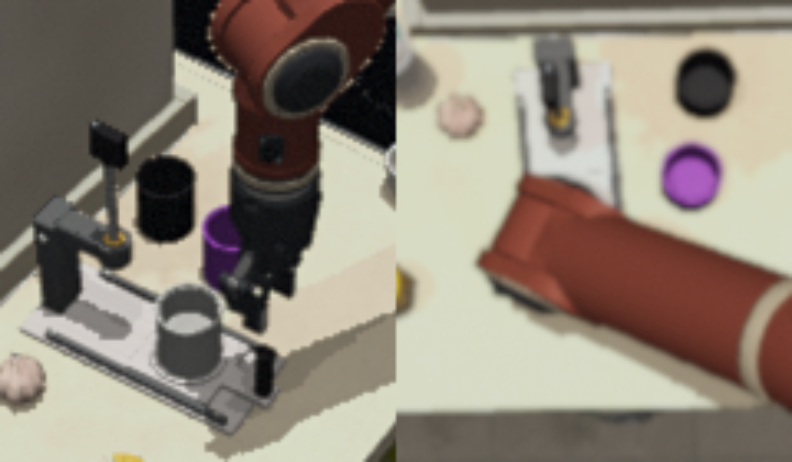

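Run:
```python
from h import *
np.set_printoptions(precision=3,suppress=True)
for z in(.3,.35,.4,.45):
    print(z,[((proj("top",[.467+d,.204+.08*d,z])-[180,130])*3.3+[396,0]) for d in(0,.04,.06,.08)])
pp=P0-.163*U; Y=YAW+np.pi
for t in(-8,-12):
  for g in(pp+[0,0,.055],pp+.08*U+[0,0,.055]): print(t,pose(g,Y,np.radians(t))[0],arm.ik(*pose(g,Y,np.radians(t))))
```

```text
0.3 [array([560.086, 262.799]), array([556.068, 215.299]), array([554.077, 191.75 ]), array([552.097, 168.333])]
0.35 [array([555.469, 255.392]), array([551.309, 205.917]), array([549.247, 181.398]), array([547.197, 157.022])]
0.4 [array([550.441, 247.322]), array([546.127, 195.702]), array([543.989, 170.129]), array([541.865, 144.713])]
0.45 [array([544.942, 238.499]), array([540.463, 184.538]), array([538.245, 157.817]), array([536.041, 131.268])]
-8 [0.459 0.205 0.108] [-0.159  0.717 -0.496  2.104  1.016  0.45   0.183]
-8 [0.539 0.211 0.108] [-0.063  0.806 -0.59   1.894  0.922  0.599  0.387]
-12 [0.455 0.205 0.108] [-0.272  0.684 -0.346  2.158  1.173  0.332  0.005]
-12 [0.535 0.211 0.108] [-0.122  0.773 -0.503  1.95   1.027  0.498  0.264]
```

The picture shows the open fingers over the post at crop (262,370). The wrist front is about 48 mm ahead of the tool axis, so an 8° lean gives enough clearance from the knob. Now I descend, grip and push.

Run:
```python
from h import *
pp=P0-.163*U; Y=YAW+np.pi; t=np.radians(-8)
p,q=pose(pp+[0,0,.13],Y,t); arm.movep(p,q)
p,q=pose(pp+[0,0,.055],Y,t); arm.line_to(p,.1); st()
arm.move_gripper(0,20); st()
arm.line_to(p+.068*U,.08); st()
for d in np.arange(.071,.093,.0025):
    arm.line_to(p+d*U,.05); F=np.array(arm.read_ft_force()); print(round(d,4),F.round(1),np.dot(arm.read_tool_pos()-p,U).round(4))
    if F@U<-9: break
st(); print(arm.read_eef_rot())
cv2.imwrite("pics/s2.png",cv2.resize(np.hstack([snapshot("scene")[130:270,180:300],snapshot("top")[130:270,180:300]]),None,fx=3.3,fy=3.3))
```

```text
5.23 tcp [0.4595 0.2051 0.1088] F [0.0969 0.083  0.5981] M [ 0.0387  0.1167 -0.0026] open 0.5031 ff 0.0
5.58 tcp [0.4595 0.2034 0.1091] F [-0.8085 -4.3617  6.3243] M [-0.7495  0.0184 -0.0893] open 0.2069 ff 19.4894
6.58 tcp [0.5279 0.2091 0.1091] F [ 0.7903 -3.8596  4.6044] M [-0.8084 -0.1997 -0.0927] open 0.2116 ff 19.4521
0.071 [-0.2 -3.7  6.5] 0.0715
0.0735 [-0.2 -4.5  6.2] 0.0737
0.076 [-1.1 -5.4  7.4] 0.0762
0.0785 [-0.3 -5.2  7.4] 0.0787
0.081 [-3.4 -5.   8.3] 0.0805
0.0835 [-7.9 -6.2 12.5] 0.0808
0.086 [-12.5  -7.5  17.4] 0.0811
8.32 tcp [0.54   0.2103 0.1089] F [-12.4944  -7.535   17.4193] M [-1.2928  1.9616 -0.2297] open 0.2069 ff 20.9762
[-4.03530591e-02  9.97016869e-01 -1.88528734e-04  6.57948110e-02]
```

View pics/s2.png

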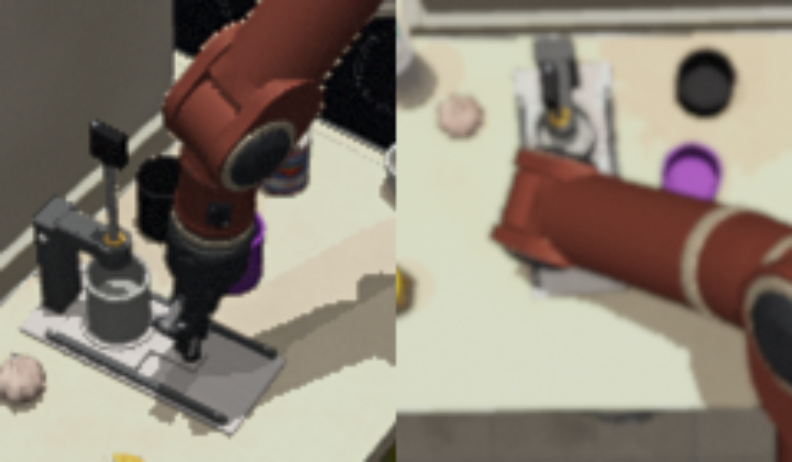

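The mould is now under the probe, and the tray hit its stop at about 80.5 mm of travel with the force rising. Next I release it and go above the knob.

```bash
sed -i 's/^YAW=.*/YAW=np.radians(4.6); U=np.array([np.cos(YAW),np.sin(YAW),0]); P0=np.array([.6285,.217,0])/' h.py
python3 - <<'E'
from h import *
p=np.array(arm.read_tool_pos()); arm.line_to(p+.002*U,.05); st()
arm.move_gripper(.5); st()
p=np.array(arm.read_tool_pos()); arm.line_to(p+[0,0,.1],.15); arm.line_to(p-.05*U+[0,0,.2],.2)
T=snapshot("top");S=snapshot("scene")
arm.movep(*pose(P0+[0,0,.315],YAW+np.pi-.1)); st(); print(np.array(arm.read_joint_positions()).round(2))
f=lambda S,T:np.hstack([S[130:240,180:300],T[130:240,180:300]])
cv2.imwrite("pics/s3.png",cv2.resize(np.vstack([f(S,T),f(snapshot("scene"),snapshot("top"))]),None,fx=2.7,fy=2.7,interpolation=cv2.INTER_CUBIC))
E
```

```text
8.68 tcp [0.5397 0.21   0.109 ] F [-6.7506 -5.2735  9.0101] M [-0.7924  1.0918 -0.1319] open 0.2048 ff 20.5081
9.03 tcp [0.5422 0.211  0.1087] F [ 0.2536 -0.7555  0.0099] M [ 0.0146  0.1441 -0.0069] open 0.5018 ff 0.0
11.28 tcp [0.6282 0.2172 0.367 ] F [-0.7375 -0.055  -0.8229] M [0.0422 0.0469 0.0002] open 0.4999 ff 0.0
[ 0.04  0.71 -0.82  1.26  0.51  1.39  0.8 ]
```

View pics/s3.png

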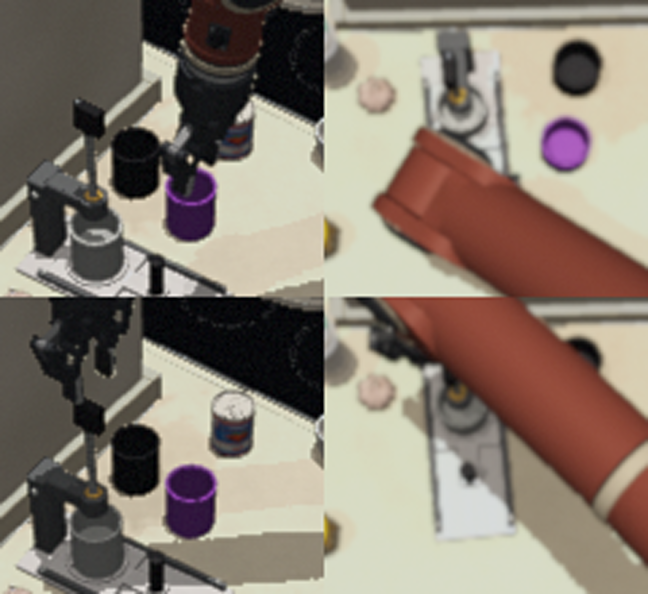

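The fingers straddle the knob: knob top at about (89,405) and tips at (70,385)/(105,365) in the lower-left panel. The tray stayed in. I descend and grip.

Run:
```python
from h import *
p,q=pose(P0+[0,0,.2535],YAW+np.pi-.1)
arm.line_to(p+[0,0,.015],.1); st(); arm.line_to(p,.05); st()
arm.move_gripper(0,25); st(); arm.pause(.2); st(); print(Rn.from_quat(arm.read_eef_rot()).as_matrix()[:2,0])
cv2.imwrite("pics/s4.png",cv2.resize(snapshot("scene")[130:240,180:300],None,fx=4,fy=4,interpolation=cv2.INTER_CUBIC))
```

```text
12.0 tcp [0.6284 0.2172 0.3229] F [-0.398  -0.5486  0.4174] M [ 0.0319  0.0192 -0.0527] open 0.4983 ff 0.0
12.45 tcp [0.6285 0.2169 0.3071] F [-0.7684 -0.1038  0.0274] M [ 0.0238 -0.0219 -0.0193] open 0.5 ff 0.0
12.81 tcp [0.6286 0.2175 0.3078] F [ 0.1194  0.9306 -0.5539] M [ 0.1275 -0.0857  0.0259] open 0.1586 ff 30.4215
13.01 tcp [0.6285 0.2174 0.3078] F [-0.1619  1.7715  0.167 ] M [ 0.2469 -0.081   0.0034] open 0.16 ff 30.4766
[-0.999811    0.01943364]
```

View pics/s4.png

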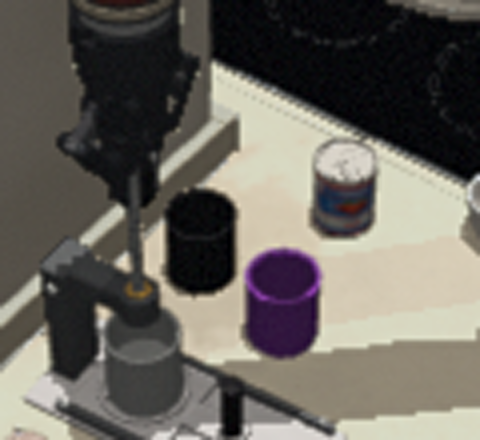

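The knob is gripped: opening 0.16 is about 13.6 mm, which matches the bar. I lower it with force watching.

```bash
cat >> h.py <<'E'
def favg(n=8):
    v=[]
    for _ in range(n): arm.pause(.02); v.append(np.r_[arm.read_ft_force(),arm.read_wrist_torque()[2]])
    return np.mean(v,0)
E
python3 - <<'E'
from h import *
np.set_printoptions(precision=2,suppress=True)
p=np.array(arm.read_tool_pos()); p=np.array([p[0],p[1],.3075])
print(favg())
arm.line_to(p-[0,0,.02],.05); print(favg(),arm.read_tool_pos()[2])
arm.line_to(p-[0,0,.039],.05); b=favg(); B=[b[2]]; print(b,arm.read_tool_pos()[2])
for d in np.arange(.040,.076,.001):
    arm.line_to(p-[0,0,d],.02); f=favg(); z=arm.read_tool_pos()[2]
    print(round(d,4),f,round(p[2]-z,4),flush=True)
    if f[2]-np.median(B)>1.1: break
    B.append(f[2])
st()
E
```

```text
[0.31 1.5  0.77 0.01]
[ 1.53  2.36 -2.16  0.02] 0.28716618618359857
[ 1.61  2.73 -2.5  -0.01] 0.2681909182310968
0.04 [ 1.06  2.37 -0.36  0.05] 0.0397
14.93 tcp [0.63 0.22 0.27] F [0.57 2.04 0.6 ] M [ 0.46 -0.3   0.05] open 0.1622 ff 30.3686
```

Run:
```python
from h import *
np.set_printoptions(precision=2,suppress=True)
p=np.array(arm.read_tool_pos()); p=np.array([p[0],p[1],.3075])
for d in np.arange(.041,.076,.001):
    arm.line_to(p-[0,0,d],.02); f=favg(6); z=arm.read_tool_pos()[2]
    print(round(d,4),f,round(p[2]-z,4),flush=True)
    if f[2]>1.7: break
st()
```

```text
0.041 [1.18 2.18 0.92 0.01] 0.0408
0.042 [0.68 2.52 0.08 0.01] 0.0421
0.043 [ 1.22  2.42 -0.09 -0.01] 0.0432
0.044 [ 0.9   2.21 -0.14  0.01] 0.0441
0.045 [1.25 2.13 0.06 0.02] 0.0451
0.046 [ 1.31  2.61 -0.38  0.04] 0.0461
0.047 [ 0.9   2.5  -0.28  0.02] 0.0471
0.048 [1.14 2.01 0.51 0.03] 0.048
0.049 [0.85 1.75 2.24 0.02] 0.0487
18.07 tcp [0.63 0.22 0.26] F [1.36 1.36 1.63] M [ 0.39 -0.16  0.04] open 0.1636 ff 30.7598
```

Run:
```python
from h import *
np.set_printoptions(precision=2,suppress=True)
p=np.array(arm.read_tool_pos()); p=np.array([p[0],p[1],.3075])
print(favg(10))
for d in (.0495,.050):
    arm.line_to(p-[0,0,d],.02); f=favg(10); z=arm.read_tool_pos()[2]
    print(round(d,4),f,round(p[2]-z,4),flush=True)
    if f[2]>2.4: break
```

```text
[0.26 1.71 2.93 0.03]
0.0495 [-0.03  1.63  3.61  0.01] 0.0494
```

Contact is confirmed at 48.5 mm of travel, so the plate top is about 33 mm above the mould's underside, within the stated 11 to 39 mm. I ease off slightly and turn.

Run:
```python
from h import *
np.set_printoptions(precision=2,suppress=True)
p=np.array(arm.read_tool_pos())+[0,.0005,0]; p[2]=.3075-.0492
for a in list(np.arange(.25,1.41,.15))+[1.45,1.5,1.55,1.6,1.65]:
    q=pose(P0,YAW+np.pi-a)[1]
    arm.movep(p,q); f=favg(5)
    R=Rn.from_quat(arm.read_eef_rot()).as_matrix(); ya=(YAW+np.pi-np.arctan2(R[1,0],R[0,0]))%(2*np.pi)
    print(round(a,2),round(ya,3),f,(np.array(arm.read_tool_pos())-p)*1000,round(arm.read_time(),2),flush=True)
    if f[3]>.6: break
    if f[2]>4.8: p[2]+=.0005
    if f[2]<.8: p[2]-=.0003
st()
```

```text
0.25 0.247 [ 0.66  1.55  2.39 -0.03] [ 0.03 -0.04 -0.15] 18.99
0.4 0.396 [ 1.38  2.87  1.92 -0.02] [ 0.06  0.35 -0.03] 19.32
0.55 0.545 [ 1.96  4.    1.52 -0.02] [0.17 0.63 0.14] 19.66
0.7 0.696 [ 2.39  4.63  1.58 -0.04] [0.35 0.96 0.35] 19.99
0.85 0.846 [ 3.01  5.52  1.08 -0.02] [0.54 1.24 0.49] 20.32
1.0 0.996 [ 3.58  5.74  1.43 -0.04] [0.82 1.51 0.61] 20.66
1.15 1.146 [ 4.53  5.9   1.55 -0.03] [1.11 1.71 0.74] 20.99
1.3 1.296 [5.2  6.75 0.93 0.  ] [1.42 1.88 0.85] 21.32
1.45 1.442 [5.47 5.73 0.55 0.84] [1.64 2.07 0.91] 21.66
21.66 tcp [0.63 0.22 0.26] F [5.41 5.8  0.96] M [ 1.22 -1.15  0.83] open 0.1607 ff 42.5552
```

The stop was felt (Mz 0.84 at 1.44 rad). The TCP drifted about 0.9 mm up with the side load, so I relieve that load and re-read the height before trusting it.

Run:
```python
from h import *
np.set_printoptions(precision=2,suppress=True)
q=pose(P0,YAW+np.pi-1.45)[1]
c=np.array(arm.read_tool_pos())
c[:2]-=[.0016,.0021]; c[2]=.3075-.0492
for k in (1,2,2.6):
    p=c+np.array([.0016,.0021,0])*k
    arm.movep(p,q); f=favg(8); t=np.array(arm.read_tool_pos())
    print(k,f,(t-c)*1000,"travel",round(.3075-t[2],5),"axis tilt",Rn.from_quat(arm.read_eef_rot()).as_matrix()[:2,2]*1000,flush=True)
```

```text
1 [3.35 3.81 2.62 0.95] [2.06 2.48 0.35] travel 0.04885 axis tilt [1.85 0.93]
2 [-0.4  -0.4   3.68  1.  ] [ 2.62  3.02 -0.39] travel 0.04959 axis tilt [-2.12 -2.61]
2.6 [-3.47 -4.25  4.57  1.02] [ 2.98  3.39 -0.91] travel 0.05011 axis tilt [-4.54 -4.9 ]
```

At zero side load the travel reads 49.6 mm, the same as when pressing. So the probe did not lift, and the drift was only tool flex. I centre, unload, release and retreat.

Run:
```python
from h import *
np.set_printoptions(precision=2,suppress=True)
q=pose(P0,YAW+np.pi-1.45)[1]
p=np.array(arm.read_tool_pos()); p[:2]-=[.0006,.0006]; p[2]=.3075-.0490
arm.movep(p,q); print(favg())
arm.move_gripper(.5); st()
p=np.array(arm.read_tool_pos()); arm.line_to(p+[0,0,.02],.05); st()
arm.line_to(p+[0,0,.13],.15); arm.movep(*pose([.46,0,.3],YAW+np.pi-1.2)); arm.pause(.3); st()
f=lambda S,T:np.hstack([S[140:260,180:300],T[130:250,180:300]])
cv2.imwrite("pics/s5.png",cv2.resize(f(snapshot("scene"),snapshot("top")),None,fx=3.3,fy=3.3,interpolation=cv2.INTER_CUBIC))
```

```text
[ 0.11 -0.53  0.81  1.  ]
23.58 tcp [0.63 0.22 0.26] F [-0.27  1.04  0.  ] M [-0.03 -0.   -0.03] open 0.5015 ff 0.0
24.13 tcp [0.63 0.22 0.28] F [0.16 0.32 0.14] M [0.   0.03 0.04] open 0.4971 ff 0.0
26.4 tcp [0.46 0.   0.35] F [-0.18 -0.18 -0.1 ] M [ 0.01 -0.03 -0.01] open 0.5016 ff 0.0
```

View pics/s5.png

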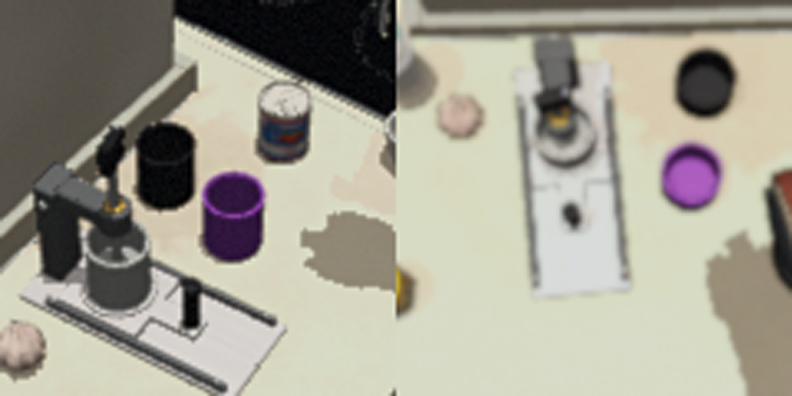

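The picture shows the knob lowered and turned crosswise at crop (112,148), and the rod in the mould. The post is at top (233,194), so the tray is fully in, and the other things in view are undisturbed.

```bash
python3 -c "
from station import ticket
print(ticket.finish_job())"
```

```text
the job is handed in; nothing more can be done
None
```

The job is handed in at about 26 s: the tray is at its stop, and the knob is turned to its stop so the slide should be locked with the foot on the mould's bottom. Contact came at about 48.5 mm of travel, so the plate top is roughly 33 mm above the mould's underside.

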